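# Find the canister with the spare coins by its weight

### The job

The spare coins are in one of the three identical closed canisters on the board, the heaviest. Heft them one at a time from the robot's left to its right, lifting each a few centimetres straight up off its cork spot and standing it back there before you take the next; then pick out the heaviest and finish while holding it up in the gripper, upright and still, about 20 cm above the console, with the other two standing on their spots. Leave everything else on the console alone.

Things in the scene. Friction and masses are not known exactly. Their poses are not given: they have to be found in the camera images.
- canister_a: one of three look-alike closed aluminium screw-top canisters: upright cylinder 56 mm wide, 62 mm high, plus a fixed fluted cap 52 mm wide, 18 mm high (80 mm overall). Origin: centre of underside, z up its axis. Stands on any of the board's three spots. Each weighs 150 to 650 g; the heaviest (any of the three, on any spot) by at least 120 g more than the others
- canister_b: one of three look-alike closed aluminium screw-top canisters: upright cylinder 56 mm wide, 62 mm high, plus a fixed fluted cap 52 mm wide, 18 mm high (80 mm overall). Origin: centre of underside, z up its axis. Stands on any of the board's three spots. Each weighs 150 to 650 g; the heaviest (any of the three, on any spot) by at least 120 g more than the others
- canister_c: one of three look-alike closed aluminium screw-top canisters: upright cylinder 56 mm wide, 62 mm high, plus a fixed fluted cap 52 mm wide, 18 mm high (80 mm overall). Origin: centre of underside, z up its axis. Stands on any of the board's three spots. Each weighs 150 to 650 g; the heaviest (any of the three, on any spot) by at least 120 g more than the others
- board: flat wooden board fixed on the console, 120 x 380 x 12 mm (its x, y, z), no rim, with three round cork spots in a row along its y axis; a canister stands on each to within about 5 mm. Origin: centre of its underside, z up; its yaw is within 0.35 rad of the robot's frame, so its +y end is on the robot's left
- spot_left (a point): centre of the round cork spot on the robot's left (+y end) (74 mm across) let into the board's top: the point is its centre, on the board's top, 12 mm above the console. The spots lie in a row, 120 mm apart
- spot_middle (a point): centre of the middle round cork spot (74 mm across) let into the board's top: the point is its centre, on the board's top, 12 mm above the console. The spots lie in a row, 120 mm apart
- spot_right (a point): centre of the round cork spot on the robot's right (-y end) (74 mm across) let into the board's top: the point is its centre, on the board's top, 12 mm above the console. The spots lie in a row, 120 mm apart
- bowl: oval dark wooden bowl, about 200 x 130 mm and 45 mm high, long along its x; a glass marble (22 mm) lies in it; origin: centre of its underside. To be left alone
- key_ring: chrome ring, 38 mm across and 4 mm thick, with two keys that reach 70 mm from its centre along its +x; origin: centre of the ring, underside. To be left alone
- pill_box: green plastic pill box with a shut flip-top lid, 45 x 75 x 25 mm; origin: centre of its underside. To be left alone
- comb: flat black plastic comb, 32 x 150 x 5 mm, long along its y; origin: near the middle of its underside. To be left alone
- shoe_brush: wooden shoe brush lying on its bristles, 50 x 150 x 40 mm; origin: centre of its underside. To be left alone
- polish_tin: flat round shoe-polish tin, 72 mm in diameter and 22 mm high; origin: centre of its underside. To be left alone
Not all that is in view belongs to the job. Leave any green or red look-alike of the canister_a alone. Leave any black or yellow look-alike of the canister_b alone.

How it is judged:
By the outcome, as a careful person would: the job done as asked, in the order asked, and still so for the second after the job is handed in, while the arm keeps its last pose, push and grip.
It also fails if it takes over 67 s, if anything falls off the work surface, if the arm or the gripper's body presses on something with over 40 N, if the wrist force passes 120 N, or if a joint passes its speed limit or range.

### The arm

A 6-joint arm with a two-finger parallel gripper is mounted at the origin on the work surface. World frame = base frame: x ahead of the robot, y to its left, z up, the work surface at z = 0. Lengths are in m, angles in degrees, forces in N, time in s.
With the tool pointing down it reaches from about 0.3 to 0.95 m from the base axis. Payload 3.1 kg.
Tool frame: the origin (TCP) lies at the very end of the fingers, on their centre line; the grasp point (between the pads) lies 19 mm behind it; z points along the fingers, y is the line along which they close (so a half turn about z gives the same grasp; the last joint's range is limited). The gripper opens to 85 mm and grips with 20 to 120 N. Pads are 22 mm wide; open, the fingers measure 114 mm over their backs; the gripper's body (76 mm by 85 mm) begins 54 mm behind the grasp point. The pads swing forward as they close: fully open they stand 13 mm farther back than shut.
Start: joints at [-76.358, 17.653, 93.61, -0, 68.738, -3.994], TCP at [0.189, -0.596, 0.2] pointing down, gripper open.
Joint ranges: [-175.34, 175.34], [-45.06, 112.39], [2.9, 150.54], [-68.45, 248.45], [3.09, 151.38], [-168.51, 168.51]. Speed limits (degrees/s): [159.86, 159.86, 180, 180, 180, 180].

### API

Orientations are given as a 3x3 rotation matrix whose columns are the frame's x, y, z axes.
In Python, from bench import manip gives the robot as it stands. The module is installed in compiled form; this text tells all that it offers.
- The arm moves only by the shell command python3 -m pendant 'ROWS'. ROWS is text: rows parted by semicolons, each of 5 numbers parted by spaces: the closure, from 0 (fully open) to 1 (shut), then the shift along the tool's x, y, z in units of 40 cm (1.0 is 40 cm), then the turn about the tool's z in units of 0.5 rad (1.0 is 0.5 rad). In form: claw dx dy dz yaw; .... A call has 1 to 8 rows; each row is the pose to reach, as a shift and turn from the pose commanded when the call began, along the tool's axes at that moment; what a row does not reach only later rows make up. A row lasts 1/10 s, in which the tool goes at most 50 mm and 8.59 degrees, less where a joint would pass 70% of its speed; a pose out of reach is approached as far as the arm can. A call with a number of a shift or a turn outside -1 to 1 is refused whole. A call with a gripper value outside its range is refused whole. The fingers move at their own pace and stop on an object; the grip force is fixed at half the most. Time passes only in rows, so rows that repeat a pose let the fingers close. It gives the time, the measured TCP pose, the force, the opening and the grip force at its end, in the units of the state.
- manip.read_state(): the state, without advancing time (a new reading comes with each control period).
- manip.get_image(name): name is "side" or "top"; returns the picture (400x640x3 uint8, red, green, blue); there is no depth.
- manip.camera_params(name): a dict with "fx", "fy", "cx", "cy" (pixels), "dist_coeffs" ([k1, k2, p1, p2, k3] as OpenCV has them; the pictures are not rectified), "rvec" (rotation vector, rad) and "tvec" (3), from world to camera coordinates, as OpenCV has them. Camera axes: x right, y down, z forward; pixel columns grow to the right and rows downward; lengths in m; the calibration is good to about 2 mm. A picture is of the moment at which its call begins. camera_params takes no time and is no camera call.
- manip.hand_in(): hands the job in; it is judged then, once.
Trained networks look in the newest picture that a camera, given by its name, has taken for a name from the list of things; names that differ only in an ending like _2 or _b are one class to them, and where a whole thing is asked for, a point or a joint stands for the part that bears it (a point fixed in the world has none). Each returns a list of dicts, best first, with "conf" (0 to 1); they miss things now and then, are a little off and sometimes report something else, mostly with a low value. They report only what shows in the picture. A call takes as long as a camera call. They do not tell look-alikes from the thing itself.
- manip.find_in(camera, thing): "bbox" ([left, top, right, bottom] in pixels, round what is visible of it).
- manip.regions_of(camera, thing): "pixels" (400x640 bool, what is visible of it) and "bbox" ([left, top, right, bottom] in pixels, round what is visible of it).
The state is a dict: "time_s": time; "joint_positions": joint angles; "joint_velocities": joint speeds; "joint_torque": joint torques, N m; "position": TCP position; "eef_rot": TCP orientation; "wrist_force": force on the tool from outside, world axes, zero at the start; "moment": the same for the moment, N m; "width": finger opening in m; "grasp_force": force on a finger pad.
Only numpy, scipy, OpenCV 4.12 (cv2) and the standard library are available. Lean on these libraries where they do the work, as an engineer would, in place of code of your own. Each camera call takes 0.05 s, during which the arm holds its last target. There are 200 camera calls.

## Working session

There is one attempt and no reset: what is moved stays moved. The work goes in short steps, Python scripts to look and compute and a shell command to move; the robot and the scene stay as the last step left them, time stands still between calls to the robot, and variables do not carry over. Pictures are saved under pics/ and viewed, at most 10 in all, crops included, and the job is handed in when it is done.

```bash
mkdir -p pics; python3 - <<'E'
from bench import manip
import cv2, numpy as np
s=manip.read_state()
print(s['time_s'],s['position'],np.round(s['eef_rot'],3).tolist(),s['wrist_force'],s['width'])
for c in('top','side'):
    im=manip.get_image(c); cv2.imwrite(f'pics/{c}0.png',im[...,::-1])
    for n in ('canister_a','board'):
        for d in manip.find_in(c,n): print(c,n,np.round(d['bbox']),round(d['conf'],2))
E
```

```text
0.0 [ 0.18911241 -0.59476965  0.19894872] [[0.953, 0.303, -0.001], [0.303, -0.953, 0.002], [0.0, -0.002, -1.0]] [-0.05774361  0.91109953  0.48975299] 0.08526794679796511
top canister_a [272. 116. 292. 139.] 0.97
top canister_a [247. 194. 267. 216.] 0.84
top canister_a [334. 194. 357. 214.] 0.79
top canister_a [380. 192. 402. 214.] 0.74
top canister_a [288. 189. 307. 215.] 0.63
top canister_a [374. 223. 404. 245.] 0.63
top board [337. 193. 358. 214.] 0.74
top board [236. 182. 367. 229.] 0.64
side canister_a [351. 144. 374. 174.] 0.91
side canister_a [318. 161. 338. 195.] 0.73
side canister_a [307. 226. 331. 265.] 0.7
side canister_a [227. 202. 250. 234.] 0.66
side canister_a [277. 141. 299. 179.] 0.62
side canister_a [310. 198. 336. 228.] 0.57
side board [293. 175. 351. 288.] 0.79
```

View pics/top0.png

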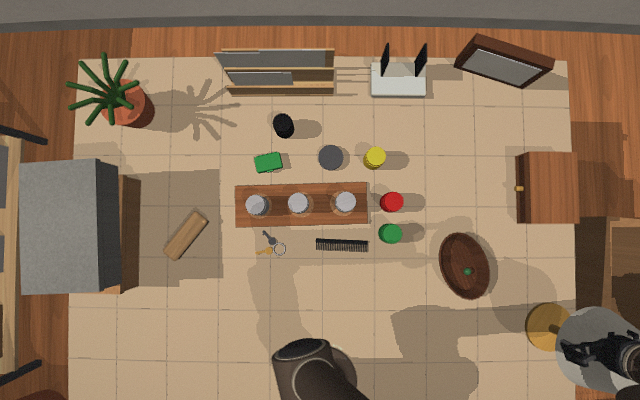

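View pics/side0.png

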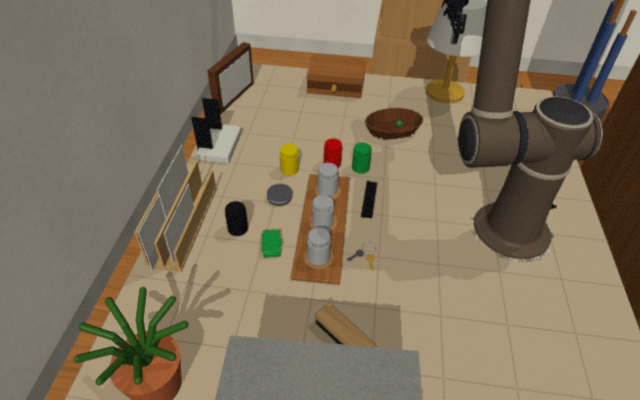

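The top view shows three bare aluminium canisters on the board at about (256,204), (298,202) and (345,201). The red, green, yellow and black look-alikes stand off the board. The side view shows the same canisters at (319,246), (322,212) and (328,180), left to right.

```bash
cat > h.py <<'E'
from bench import manip
import cv2, numpy as np
from scipy.optimize import least_squares
P={c:manip.camera_params(c) for c in('top','side')}
def proj(c,X):
    p=P[c]; K=np.array([[p['fx'],0,p['cx']],[0,p['fy'],p['cy']],[0,0,1]])
    return cv2.projectPoints(np.asarray(X,float).reshape(-1,3),np.array(p['rvec']),np.array(p['tvec']),K,np.array(p['dist_coeffs']))[0][:,0]
t=np.linspace(0,2*np.pi,60)
CYL=np.concatenate([np.c_[r*np.cos(t),r*np.sin(t),0*t+z] for r,z in((.028,0),(.028,.062),(.026,.062),(.026,.08))])
def bb(p): return np.r_[p.min(0),p.max(0)]
def fitcan(boxes,x0): # boxes: {cam:bbox}; xyz of underside
    f=lambda x:np.concatenate([bb(proj(c,CYL+x))-b for c,b in boxes.items()])
    r=least_squares(f,x0,loss='soft_l1'); return r.x,r.fun
E
python3 - <<'E'
from h import *
seeds={'L':((256,204),(319,246)),'M':((298,202),(322,212)),'R':((345,201),(328,180))}
m={}
for c in P:
    manip.get_image(c); m[c]=manip.regions_of(c,'canister_a')
for n,(a,b) in seeds.items():
    B={}
    for c,q in zip(('top','side'),(a,b)):
        for d in m[c]:
            bx=d['bbox']
            if abs((bx[0]+bx[2])/2-q[0])<9 and abs((bx[1]+bx[3])/2-q[1])<9:
                ys,xs=np.nonzero(d['pixels']); B[c]=np.array([xs.min(),ys.min(),xs.max()+1,ys.max()+1]); break
    x,f=fitcan(B,[.55,0,.012]); print(n,{k:v.tolist() for k,v in B.items()},x.round(4),f.round(1))
# board corners on both views, triangulated via box fit
tm={}
for c in P:
    ds=[d for d in manip.regions_of(c,'board') if d['pixels'].sum()>1500]
    if ds:
        k=max(ds,key=lambda d:d['pixels'].sum())['pixels'].astype(np.uint8)
        cn=max(cv2.findContours(k,0,2)[0],key=cv2.contourArea)[:,0]
        tm[c]=bb(cn); h=cv2.convexHull(cn)[:,0]; tm[c+'h']=h; print(c,tm[c],cv2.boxPoints(cv2.minAreaRect(cn)).round(0).tolist())
def box(v):
    cs,sn=np.cos(v[3]),np.sin(v[3]); q=np.array([[a*.06,b*.19,z] for a in(-1,1) for b in(-1,1) for z in(0,-.012)])
    return np.c_[cs*q[:,0]-sn*q[:,1]+v[0],sn*q[:,0]+cs*q[:,1]+v[1],q[:,2]+v[2]]
def fun(v):
    out=[]
    for c in P:
        if c in tm:
            p=proj(c,box(v)); 
            for a in np.linspace(0,2*np.pi,32,endpoint=False):
                u=np.array([np.cos(a),np.sin(a)]); out.append((p@u).max()-((tm[c+'h']+.5)@u).max())
    return np.array(out)
for y0 in(-.15,.15):
    r=least_squares(fun,[.55,.05,.012,y0],loss='soft_l1'); v=r.x; print('board x y ztop yaw',v.round(4),r.cost)
    for k in(.12,0,-.12): print('spot',(v[:2]+k*np.array([-np.sin(v[3]),np.cos(v[3])])).round(4))
E
```

```text
L {'top': [246, 195, 269, 216], 'side': [308, 227, 331, 265]} [0.4984 0.1795 0.0144] [-0.5 -0.2  0.6 -0.2 -0.  -0.1  0.3  0.2]
M {'top': [289, 193, 309, 214], 'side': [312, 195, 334, 229]} [0.5047 0.0646 0.0141] [-0.6 -0.4  0.8 -0.3  0.3 -0.8  0.3  1.4]
R {'top': [335, 192, 356, 213], 'side': [317, 162, 339, 197]} [ 0.5074 -0.0626  0.0149] [-0.3 -0.3  0.2 -0.1  1.   0.4 -0.3 -0.3]
side [291 174 349 284] [[291.0, 279.0], [301.0, 171.0], [351.0, 176.0], [340.0, 284.0]]
board x y ztop yaw [ 0.5047  0.0398 -0.0119  0.0309] 1.7816483153290021
spot [0.501  0.1598]
spot [0.5047 0.0398]
spot [ 0.5084 -0.0801]
board x y ztop yaw [ 0.5047  0.0398 -0.0119  0.0309] 1.781648315328863
spot [0.501  0.1598]
spot [0.5047 0.0398]
spot [ 0.5084 -0.0801]
```

```bash
python3 - <<'E'
from h import *
s=manip.read_state()
for z in (0.2,.3,0): print(z,[proj(c,[*s['position'][:2],z]).round(0).tolist() for c in P])
for c,q in(('top',(548,326)),('side',(446,92))):
    r=least_squares(lambda x:proj(c,[x[0],x[1],0])[0]-q,[.2,-.6]); print(c,'lamp base',r.x.round(3))
a=cv2.imread('pics/top0.png')[280:400,480:640]; b=cv2.imread('pics/side0.png')[0:120,400:560]
cv2.imwrite('pics/z.png',np.hstack([cv2.resize(i,(400,300),interpolation=cv2.INTER_CUBIC) for i in(a,b)]))
E
```

```text
0.2 [[[569.0, 331.0]], [[445.0, 50.0]]]
0.3 [[[597.0, 344.0]], [[452.0, 21.0]]]
0 [[[526.0, 313.0]], [[434.0, 102.0]]]
top lamp base [ 0.149 -0.662]
side lamp base [ 0.144 -0.669]
```

View pics/z.png

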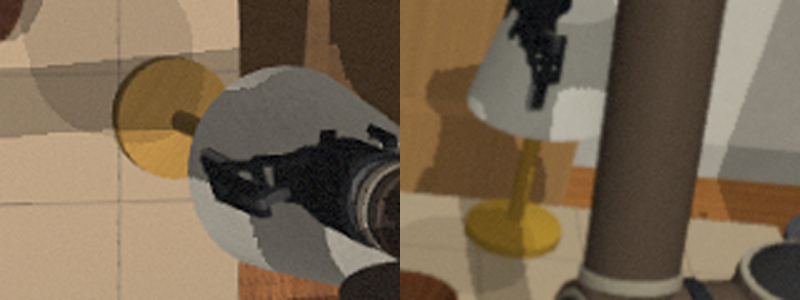

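The top half shows the open gripper beside the lamp shade, and the lamp base stands at about (0.147, -0.665). The straight line to the canisters leads directly away from the lamp, so I'll start along it and turn afterwards.

```bash
python3 -m pendant '0 0.08 -0.09 0 0; 0 0.16 -0.18 0 0; 0 0.63 -0.74 0 0.616; 0 0.63 -0.74 0 0.616; 0 0.63 -0.74 0 0.616; 0 0.63 -0.74 0 0.616; 0 0.63 -0.74 0 0.616; 0 0.63 -0.74 0 0.616'; python3 -c "
from bench import manip
s=manip.read_state();print(s['eef_rot'],s['joint_positions'])"
```

```text
time_s: 1.4
position: [0.3403, -0.2351, 0.2005]
eef_rot: [[1.0, -0.0, 0.001], [-0.0, -1.0, -0.0], [0.001, 0.0, -1.0]]
wrist_force: [0.8, -1.1, -0.1]
width: 0.0856
grasp_force: 0.0
[[ 9.99999481e-01 -1.43208792e-04  1.00876944e-03]
 [-1.42877986e-04 -9.99999936e-01 -3.27995494e-04]
 [ 1.00881634e-03  3.27851193e-04 -9.99999437e-01]] [-4.06958192e+01 -6.79773968e+00  1.20360619e+02  2.55815703e-02
  6.63810478e+01  4.93021388e+01]
```

```bash
python3 -m pendant '0 0.39 -0.95 0 0; 0 0.39 -0.95 0 0; 0 0.39 -0.95 0 0; 0 0.39 -0.95 0 0; 0 0.39 -0.95 0 0; 0 0.39 -0.95 0 0; 0 0.39 -0.95 0 0; 0 0.39 -0.95 0 0'
```

```text
time_s: 2.2
position: [0.4924, 0.135, 0.2006]
eef_rot: [[1.0, 0.0, 0.001], [0.0, -1.0, -0.0], [0.001, 0.0, -1.0]]
wrist_force: [0.9, -0.8, 0.0]
width: 0.0855
grasp_force: 0.0
```

```bash
python3 -m pendant '0 0.01 -0.1 0.15 0; 0 0.01 -0.1 0.15 0; 0 0.01 -0.1 0.15 0; 0 0.01 -0.1 0.15 0; 0 0.01 -0.1 0.15 0'; python3 - <<'E'
from h import *
ims=[]
for c in P:
    im=manip.get_image(c).copy()[...,::-1].copy()
    p=proj(c,[[.4984,.1795,.092],[.4984,.1795,.012]]).astype(int)
    for q in p: cv2.circle(im,tuple(q.tolist()),1,(0,0,255),-1)
    u,v=p[0]; ims.append(cv2.resize(im[v-60:v+60,u-60:u+60],(400,400),interpolation=cv2.INTER_CUBIC))
cv2.imwrite('pics/l1.png',np.hstack(ims))
E
```

```text
time_s: 2.7
position: [0.497, 0.1722, 0.1418]
eef_rot: [[1.0, -0.001, 0.003], [-0.001, -1.0, 0.0], [0.003, -0.0, -1.0]]
wrist_force: [0.5, -0.9, 0.1]
width: 0.0857
grasp_force: 0.0
```

View pics/l1.png

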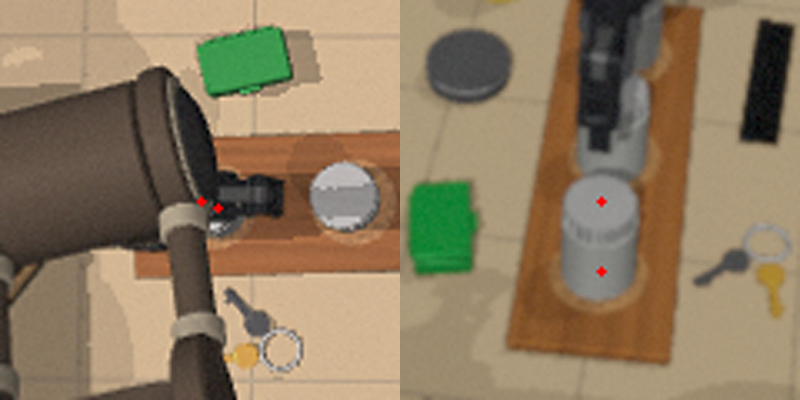

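Both dots sit on the left canister's axis in the side crop (601 px centre), so the fix holds.

```bash
python3 -m pendant '0 0.004 -0.018 0 0; 0 0.004 -0.018 0.08 0; 0 0.004 -0.018 0.16 0; 0 0.004 -0.018 0.24 0; 0 0.004 -0.018 0.27 0; 0 0.004 -0.018 0.27 0; 0 0.004 -0.018 0.27 0'
```

```text
time_s: 3.5
position: [0.4987, 0.1803, 0.0333]
eef_rot: [[1.0, -0.001, 0.002], [-0.001, -1.0, 0.001], [0.002, -0.001, -1.0]]
wrist_force: [-0.1, -0.5, -0.2]
width: 0.086
grasp_force: 0.0
```

```bash
python3 -m pendant '1 0 0 0 0; 1 0 0 0 0; 1 0 0 0 0; 1 0 0 0 0; 1 0 0 0 0; 1 0 0 0 0; 1 0 0 0 0; 1 0 0 0 0'
```

```text
time_s: 4.3
position: [0.4989, 0.1805, 0.0347]
eef_rot: [[1.0, -0.0, 0.003], [-0.0, -1.0, 0.001], [0.003, -0.001, -1.0]]
wrist_force: [-2.4, -0.9, 7.7]
width: 0.0527
grasp_force: 61.1
```

```bash
python3 -m pendant '1 0 0 -0.02 0; 1 0 0 -0.05 0; 1 0 0 -0.08 0; 1 0 0 -0.1 0; 1 0 0 -0.1 0; 1 0 0 -0.1 0; 1 0 0 -0.1 0; 1 0 0 -0.1 0'; python3 - <<'E'
from h import *
for i in range(3):
    im=manip.get_image('side'); s=manip.read_state(); print(s['wrist_force'],s['moment'],s['width'],s['position'])
im=im[...,::-1]
cv2.imwrite('pics/l2.png',cv2.resize(im[150:300,250:400],(500,500),interpolation=cv2.INTER_CUBIC))
E
```

```text
time_s: 5.1
position: [0.4967, 0.1798, 0.0715]
eef_rot: [[1.0, -0.0, -0.001], [-0.0, -1.0, -0.0], [-0.001, 0.0, -1.0]]
wrist_force: [-0.8, -0.2, -2.9]
width: 0.0521
grasp_force: 63.1
[ 0.58954787  0.48140832 -2.71480658] [-0.03837382  0.07513357 -0.00255074] 0.05270411643502016 [0.4968414  0.17982869 0.07153732]
[ 0.98191901 -1.25503588 -3.47957188] [-0.02167363  0.04148398 -0.01682393] 0.052554862685717636 [0.49692599 0.17985276 0.07160095]
[-0.84553281  0.93188639 -1.99307283] [ 0.07593484  0.03929658 -0.0098071 ] 0.05248307868881585 [0.49699386 0.17988896 0.07166788]
```

View pics/l2.png

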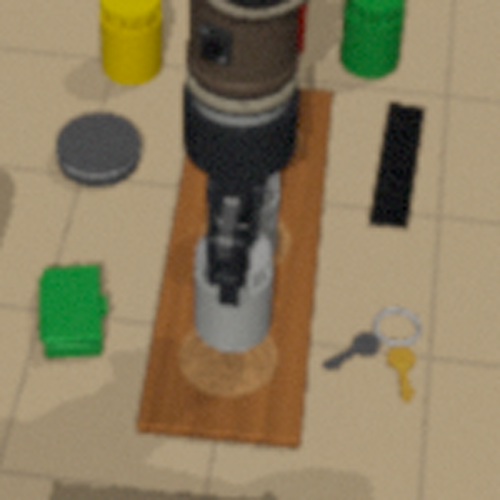

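The left canister is lifted, upright and clear of its spot at about (228,360) in the crop. Next I'll average the force.

```bash
cat > w.py <<'E'
from h import *
F=[]
for i in range(16): manip.get_image('side'); s=manip.read_state(); F.append(s['wrist_force'])
F=np.array(F);print(s['time_s'],F.mean(0).round(2),F.std(0).round(2),s['position'],s['width'])
E
python3 w.py; python3 -m pendant '1 0 0 0.02 0; 1 0 0 0.05 0; 1 0 0 0.075 0; 1 0 0 0.085 0; 1 0 0 0.092 0; 1 0 0 0.098 0; 1 0 0 0.098 0; 1 0 0 0.098 0'
```

```text
6.05 [-0.04 -0.03 -2.4 ] [0.61 0.56 0.37] [0.49740535 0.1799913  0.07219781] 0.052778385014317725
time_s: 6.85
position: [0.4967, 0.1796, 0.035]
eef_rot: [[1.0, 0.0, -0.003], [0.0, -1.0, -0.001], [-0.003, 0.001, -1.0]]
wrist_force: [-6.6, -2.2, 14.0]
width: 0.0526
grasp_force: 65.0
```

```bash
python3 -m pendant '1 0 0 -0.003 0; 1 0 0 -0.003 0; 0 0 0 -0.003 0; 0 0 0 -0.003 0; 0 0 0 -0.003 0; 0 0 0 -0.003 0; 0 0 0 -0.003 0; 0 0 0 -0.003 0'
```

```text
time_s: 7.65
position: [0.4974, 0.18, 0.0341]
eef_rot: [[1.0, -0.0, 0.0], [-0.0, -1.0, 0.0], [0.0, -0.0, -1.0]]
wrist_force: [-0.4, -0.8, 0.1]
width: 0.085
grasp_force: 0.0
```

```bash
python3 -m pendant '0 0 0 -0.08 0; 0 0 0 -0.19 0; 0 0 0 -0.265 0; 0 0 0 -0.265 0; 0 0.018 0.15 -0.265 0; 0 0.018 0.288 -0.265 0; 0 0.018 0.288 -0.265 0; 0 0.018 0.288 -0.265 0' && python3 - <<'E'
from h import *
ims=[]
for c,(u,v) in(('side',(320,220)),('top',(300,200))):
    im=manip.get_image(c)[...,::-1]; ims.append(cv2.resize(im[v-60:v+60,u-60:u+60],(400,400),interpolation=cv2.INTER_CUBIC))
    for d in manip.find_in(c,'canister_a'):
        print(c,np.round(d['bbox'],1),round(d['conf'],2))
cv2.imwrite('pics/l3.png',np.hstack(ims))
E
```

```text
time_s: 8.45
position: [0.5038, 0.0626, 0.1392]
eef_rot: [[1.0, -0.004, -0.002], [-0.004, -1.0, -0.001], [-0.002, 0.001, -1.0]]
wrist_force: [-0.6, 1.7, -1.2]
width: 0.0856
grasp_force: 0.0
side [352.6 144.2 376.3 172.4] 0.87
side [276.6 138.8 294.8 175.8] 0.87
side [316.8 162.  336.2 195.1] 0.76
side [226.4 203.3 251.  234.2] 0.7
side [316.5 299.7 376.4 346.5] 0.67
side [308.1 228.1 330.5 264.4] 0.59
side [332.2 144.1 341.9 169.4] 0.57
side [313.7 194.  333.3 229.8] 0.56
top [333.5 192.3 357.1 214.4] 0.91
top [273.6 111.5 292.5 136.9] 0.89
top [378.3 192.5 400.2 213.5] 0.76
top [234.1 180.7 370.3 228.1] 0.67
top [377.8 223.8 400.6 245.8] 0.59
top [364.3 146.8 389.  166.9] 0.56
```

View pics/l3.png

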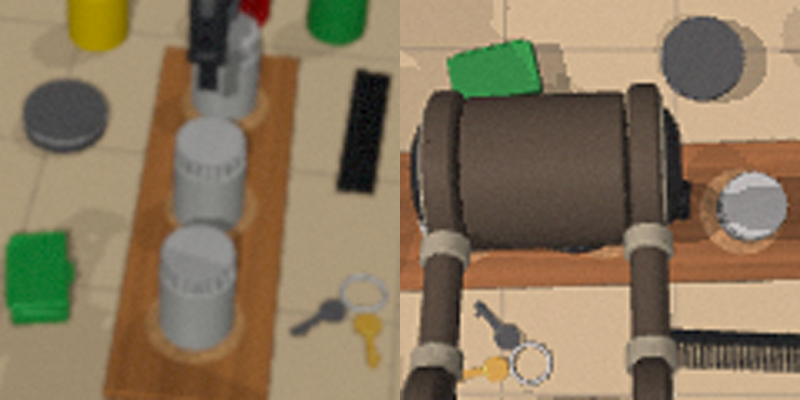

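The left canister is back upright on its cork spot, at about (198,285) in the crop, and the middle and right ones haven't moved. Now descending on the middle one.

```bash
python3 -m pendant '0 0 0 0.08 0; 0 0 0 0.16 0; 0 0 0 0.23 0; 0 0 0 0.265 0; 0 0 0 0.265 0; 0 0 0 0.265 0; 0 0 0 0.265 0'; python3 -m pendant '1 0 0 0 0; 1 0 0 0 0; 1 0 0 0 0; 1 0 0 0 0; 1 0 0 0 0; 1 0 0 0 0; 1 0 0 0 0; 1 0 0 0 0'; python3 -m pendant '1 0 0 -0.02 0; 1 0 0 -0.05 0; 1 0 0 -0.08 0; 1 0 0 -0.1 0; 1 0 0 -0.1 0; 1 0 0 -0.1 0; 1 0 0 -0.1 0; 1 0 0 -0.1 0'; python3 w.py
```

```text
time_s: 9.35
position: [0.5063, 0.0651, 0.0357]
eef_rot: [[1.0, 0.0, 0.003], [0.0, -1.0, 0.0], [0.003, -0.0, -1.0]]
wrist_force: [1.0, 0.2, 0.2]
width: 0.0852
grasp_force: 0.0
time_s: 10.15
position: [0.506, 0.0654, 0.0361]
eef_rot: [[1.0, -0.001, 0.003], [-0.001, -1.0, 0.001], [0.003, -0.001, -1.0]]
wrist_force: [-1.4, 2.1, 7.2]
width: 0.0522
grasp_force: 61.2
time_s: 10.95
position: [0.5039, 0.0647, 0.0735]
eef_rot: [[1.0, -0.0, -0.001], [-0.0, -1.0, -0.0], [-0.001, 0.0, -1.0]]
wrist_force: [-0.5, -0.0, -4.4]
width: 0.0523
grasp_force: 63.7
11.75 [ 0.11  0.1  -4.97] [0.44 0.48 0.55] [0.50458319 0.06478285 0.07418936] 0.05220723566327007
```

```bash
python3 -m pendant '1 0 0 0.02 0; 1 0 0 0.05 0; 1 0 0 0.075 0; 1 0 0 0.085 0; 1 0 0 0.09 0; 1 0 0 0.095 0; 1 0 0 0.095 0; 1 0 0 0.095 0'; python3 -m pendant '1 0 0 0 0; 0 0 0 0 0; 0 0 0 0 0; 0 0 0 0 0; 0 0 0 0 0; 0 0 0 0 0; 0 0 0 0 0; 0 0 0 0 0'
```

```text
time_s: 12.55
position: [0.5051, 0.0648, 0.0365]
eef_rot: [[1.0, -0.0, 0.001], [-0.0, -1.0, 0.0], [0.001, -0.0, -1.0]]
wrist_force: [-0.9, 0.8, -4.9]
width: 0.0517
grasp_force: 63.7
time_s: 13.35
position: [0.5046, 0.0648, 0.0362]
eef_rot: [[1.0, -0.0, 0.0], [-0.0, -1.0, 0.0], [0.0, -0.0, -1.0]]
wrist_force: [-0.3, 0.1, 0.7]
width: 0.0858
grasp_force: 0.0
```

```bash
python3 -m pendant '0 0 0 -0.08 0; 0 0 0 -0.19 0; 0 0 0 -0.265 0; 0 0 0 -0.265 0; 0 0.007 0.16 -0.265 0; 0 0.007 0.318 -0.265 0; 0 0.007 0.318 -0.265 0; 0 0.007 0.318 -0.265 0' && python3 - <<'E'
from h import *
ims=[]
for c,(u,v) in(('side',(320,220)),('top',(300,200))):
    im=manip.get_image(c)[...,::-1]; ims.append(cv2.resize(im[v-60:v+60,u-60:u+60],(400,400),interpolation=cv2.INTER_CUBIC))
cv2.imwrite('pics/l4.png',np.hstack(ims))
E
```

```text
time_s: 14.15
position: [0.5067, -0.0654, 0.1412]
eef_rot: [[1.0, -0.004, -0.001], [-0.004, -1.0, -0.001], [-0.001, 0.001, -1.0]]
wrist_force: [-0.2, 0.9, 0.2]
width: 0.0854
grasp_force: 0.0
```

View pics/l4.png

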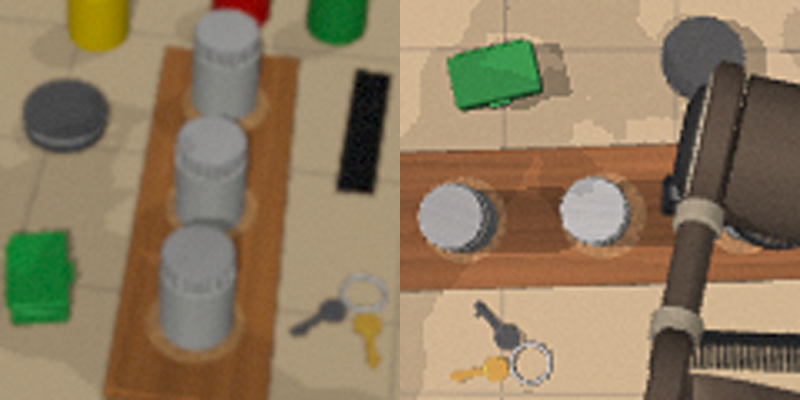

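Both hefted canisters stand on their spots: left at about (198,285) and middle at (210,172) in the side crop. The gripper is over the right one, clear of the red look-alike.

```bash
python3 -m pendant '0 0 0 0.08 0; 0 0 0 0.16 0; 0 0 0 0.23 0; 0 0 0 0.268 0; 0 0 0 0.268 0; 0 0 0 0.268 0; 0 0 0 0.268 0'; python3 -m pendant '1 0 0 0 0; 1 0 0 0 0; 1 0 0 0 0; 1 0 0 0 0; 1 0 0 0 0; 1 0 0 0 0; 1 0 0 0 0; 1 0 0 0 0'; python3 -m pendant '1 0 0 -0.02 0; 1 0 0 -0.05 0; 1 0 0 -0.08 0; 1 0 0 -0.1 0; 1 0 0 -0.1 0; 1 0 0 -0.1 0; 1 0 0 -0.1 0; 1 0 0 -0.1 0'; python3 w.py
```

```text
time_s: 14.95
position: [0.5085, -0.062, 0.036]
eef_rot: [[1.0, 0.001, 0.002], [0.001, -1.0, -0.0], [0.002, 0.0, -1.0]]
wrist_force: [1.1, -0.4, -0.3]
width: 0.0854
grasp_force: 0.0
time_s: 15.75
position: [0.5082, -0.0626, 0.0369]
eef_rot: [[1.0, -0.0, 0.001], [-0.0, -1.0, -0.0], [0.001, 0.0, -1.0]]
wrist_force: [-2.4, 0.8, 8.5]
width: 0.0518
grasp_force: 60.9
time_s: 16.55
position: [0.5067, -0.0623, 0.0743]
eef_rot: [[1.0, -0.0, -0.001], [-0.0, -1.0, 0.0], [-0.001, -0.0, -1.0]]
wrist_force: [-1.1, 0.0, -1.5]
width: 0.0517
grasp_force: 62.7
17.35 [ 0.2  -0.13 -1.82] [0.38 0.41 0.42] [ 0.50737636 -0.06242479  0.07501898] 0.05169275243630757
```

Weights: left 2.4 N, middle 5.0 N, right 1.8 N, so the middle one is heaviest. I'll put the right one back and return to the middle.

```bash
python3 -m pendant '1 0 0 0.02 0; 1 0 0 0.05 0; 1 0 0 0.075 0; 1 0 0 0.085 0; 1 0 0 0.09 0; 1 0 0 0.096 0; 1 0 0 0.096 0; 1 0 0 0.096 0'; python3 -m pendant '1 0 0 0 0; 0 0 0 0 0; 0 0 0 0 0; 0 0 0 0 0; 0 0 0 0 0; 0 0 0 0 0; 0 0 0 0 0; 0 0 0 0 0'; python3 -m pendant '0 0 0 -0.08 0; 0 0 0 -0.19 0; 0 0 0 -0.265 0; 0 0 0 -0.265 0; 0 -0.007 -0.16 -0.265 0; 0 -0.007 -0.318 -0.265 0; 0 -0.007 -0.318 -0.265 0; 0 -0.007 -0.318 -0.265 0'
```

```text
time_s: 18.15
position: [0.5074, -0.0623, 0.0373]
eef_rot: [[1.0, -0.0, -0.0], [-0.0, -1.0, 0.0], [-0.0, -0.0, -1.0]]
wrist_force: [-2.9, 0.1, 3.3]
width: 0.0516
grasp_force: 63.8
time_s: 18.95
position: [0.5074, -0.0624, 0.0365]
eef_rot: [[1.0, -0.0, -0.0], [-0.0, -1.0, 0.0], [-0.0, -0.0, -1.0]]
wrist_force: [0.4, -0.3, 0.7]
width: 0.0854
grasp_force: 0.0
time_s: 19.75
position: [0.5034, 0.0677, 0.1414]
eef_rot: [[1.0, 0.004, -0.002], [0.004, -1.0, 0.001], [-0.002, -0.001, -1.0]]
wrist_force: [-0.3, -1.1, -0.4]
width: 0.0855
grasp_force: 0.0
```

```bash
python3 -m pendant '0 0 0 0.08 0; 0 0 0 0.16 0; 0 0 0 0.23 0; 0 0 0 0.268 0; 0 0 0 0.268 0; 0 0 0 0.268 0; 0 0 0 0.268 0'; python3 -m pendant '1 0 0 0 0; 1 0 0 0 0; 1 0 0 0 0; 1 0 0 0 0; 1 0 0 0 0; 1 0 0 0 0; 1 0 0 0 0; 1 0 0 0 0'
```

```text
time_s: 20.45
position: [0.5057, 0.0644, 0.0363]
eef_rot: [[1.0, -0.001, 0.002], [-0.001, -1.0, -0.0], [0.002, 0.0, -1.0]]
wrist_force: [0.4, -0.5, -0.2]
width: 0.0858
grasp_force: 0.0
time_s: 21.25
position: [0.5058, 0.0652, 0.0371]
eef_rot: [[1.0, -0.0, 0.002], [-0.0, -1.0, 0.001], [0.002, -0.001, -1.0]]
wrist_force: [-1.3, 2.0, 7.1]
width: 0.0519
grasp_force: 61.2
```

```bash
python3 -m pendant '1 0 0 -0.03 0; 1 0 0 -0.1 0; 1 0 0 -0.18 0; 1 0 0 -0.26 0; 1 0 0 -0.34 0; 1 0 0 -0.41 0; 1 0 0 -0.45 0; 1 0 0 -0.47 0'; python3 -m pendant '1 0 0 0 0; 1 0 0 0 0; 1 0 0 0 0; 1 0 0 0 0; 1 0 0 0 0; 1 0 0 0 0; 1 0 0 0 0; 1 0 0 0 0'; python3 w.py; python3 - <<'E'
from h import *
ims=[]
for c,(u,v) in(('side',(320,210)),('top',(300,200))):
    im=manip.get_image(c)[...,::-1]; ims.append(cv2.resize(im[v-75:v+75,u-75:u+75],(400,400),interpolation=cv2.INTER_CUBIC))
    for d in manip.find_in(c,'canister_a'): print(c,np.round(d['bbox'],1),round(d['conf'],2))
    print(bb(proj(c,CYL+[.5046,.0648,.2])).round(0))
cv2.imwrite('pics/l5.png',np.hstack(ims))
E
```

```text
time_s: 22.05
position: [0.5047, 0.0647, 0.225]
eef_rot: [[1.0, -0.0, 0.002], [-0.0, -1.0, -0.0], [0.002, 0.0, -1.0]]
wrist_force: [-0.2, -0.2, -5.4]
width: 0.0513
grasp_force: 64.3
time_s: 22.85
position: [0.5046, 0.0648, 0.2233]
eef_rot: [[1.0, -0.0, -0.0], [-0.0, -1.0, 0.0], [-0.0, -0.0, -1.0]]
wrist_force: [-0.0, -0.1, -5.0]
width: 0.0513
grasp_force: 64.3
23.65 [ 0.18 -0.02 -5.25] [0.75 0.49 0.38] [0.50459011 0.06480349 0.22337966] 0.051730081221147
side [315.  175.  337.2 197.5] 0.91
side [225.1 203.9 249.1 235. ] 0.9
side [307.9 228.6 332.6 265.1] 0.79
side [348.9 143.5 376.5 176. ] 0.77
side [314.1 139.3 339.4 174.4] 0.6
[313. 136. 338. 178.]
top [378.5 189.8 400.8 213.8] 0.94
top [364.2 147.  388.2 167.4] 0.68
top [376.7 223.3 401.2 246.1] 0.64
top [335.5 193.5 358.1 210.5] 0.54
top [321.5 240.8 368.6 247.6] 0.37
[281. 186. 308. 212.]
```

View pics/l5.png

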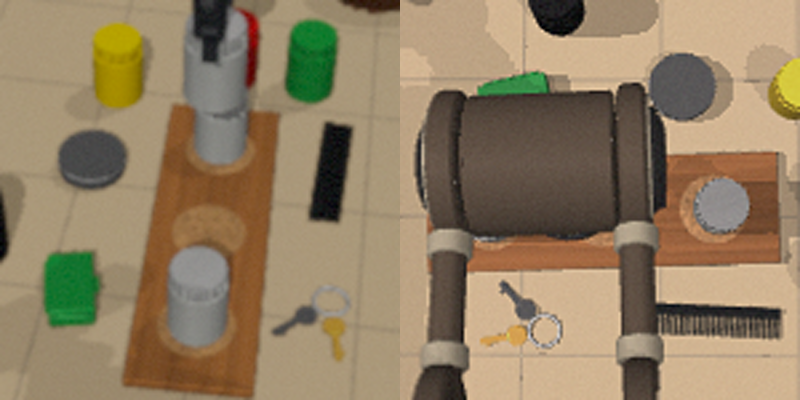

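The middle spot is empty at about (209,230). The heaviest canister is held upright at about (215,65), and its box matches the projection for a height of 0.20 m. The other two stand on their spots.

```bash
python3 -c "
from bench import manip
print(manip.hand_in())"
```

```text
the job is handed in; nothing more can be done
None
```

The heaviest canister was the middle one (about 5.0 N, against 2.4 N left and 1.8 N right); I handed the job in at about 24 s with it held upright and still about 20 cm above the console and the other two on their spots.

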